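# Load a round cell into a spring-gated test cradle

### The job

Take the blue round battery cell from its white rest and load it into the test cradle: tuck its flat minus end under the lip of the yellow spring gate, push the gate back with the cell, lower the plus end behind the red lip, and let the gate spring the cell home. It must end up lying flat and fully down on the cradle floor (press it down if it hangs), its brass plus button against the contact under the red lip and its minus end held by the gate. Leave the jar, the tape roll and the blue screwdriver where they are.

Things in the scene. Friction and masses are not known exactly. Their poses are not given: they have to be found in the camera images.
- cell: Blue round battery cell, loose, about 50 g, 18 mm in diameter, 70 mm long over all. Origin at its middle, on its axis; x axis along the cell to the plus end (white band, brass button 11 mm across, 2 mm high, part of the 70 mm); the minus end is flat steel. Starts level in the rest, its middle 34 mm above the bench, plus end roughly away from the robot.
- cell_plus (a point): The tip of the plus button, on the cell's axis, 35 mm from its middle.
- cell_minus (a point): The centre of the flat minus end, 35 mm from the cell's middle.
- cell_rest: White rest, fixed, on the blue mat (4 mm thick): base plate 80 x 50 x 5 mm with two V saddles 6 mm thick, 60 mm apart along its x axis, rising to about the cell's axis beside it. Between them the cell's middle 54 mm is free from above and at the sides, down to the base plate. Origin at the centre of its underside.
- cradle: Grey test cradle, fixed to the bare bench, 146 x 62 mm (x -82 to +64 mm). Origin on its underside below the middle of the loaded cell; x axis along the bay from the yellow gate (robot end) to the red end. Base plate 6 mm high; rear block 34 mm wide, 40 mm high at x -80 to -68 mm; red-topped end block 12 mm wide, 44 mm high at x 35 to 55 mm. Loaded, the cell's axis is y = 0, 29 mm above the bench.
- bay_floor (a point): The lowest line of the loaded cell at cradle x = y = 0, 20 mm above the bench: a black trough 13 mm wide whose sides (sloping 30 degrees) centre the cell. Trough, gate and end block are narrower than the cell and pass between fingers that grip it; grip it about 12 mm from its middle towards the minus end, fingertips about 10 mm below its axis. The loaded cell's top is 38 mm above the bench.
- contact (a point): Centre of the fixed contact face under the red lip, on the axis of the loaded cell (cradle x = 35 mm, 29 mm above the bench).
- red_lip (a point): Middle of the edge of the fixed red lip, at cradle x = 30 mm: it reaches 5 mm over the bay from the contact face, 12 mm wide, underside 21 mm and top 24 mm above the bay floor. Once level the cell slides under it; if let forward while still tilted, the plus end catches on it. Pinched by the spring, the cell may hang up to 3 mm above the floor: a push of 10 N down on its middle seats it.
- gate (a joint): Travel of the yellow spring gate in m, away from the red end (towards cradle -x): 0 at rest (face 66 mm from the contact), 0.004 with the cell loaded, 0.014 at its hard stop (face 80 mm from the contact). Its spring pushes back with 4 N at rest, 5.6 N with the cell loaded, 9.6 N at the stop; damping 15 N s/m.
- gate_face (a point): Point on the gate's flat upright face (12 mm wide), on the axis of the loaded cell; moves with the gate, at cradle x = -31 mm at rest. While being levelled against this face the cell takes up to 72 mm along x, so the gate must be 11 mm or more back for the plus end to get down past the red lip: push it nearly to its stop.
- gate_lip (a point): Middle of the edge of the gate's lip, 9 mm out from its face towards the red end, underside 25 mm, top 29 mm above the bay floor. Even with the gate fully back the lips are only 66 mm apart, so the cell cannot go in level: tilted 33 to 38 degrees, minus end down just above the floor, it passes under this lip and clear above the red one; level it when the gate is back.
- paste_jar: Teal closed jar, 59 mm across, 47 mm high, loose bystander. Origin at the centre of its underside.
- kapton_roll: Amber tape roll lying flat, 70 mm across, 12 mm high, loose bystander. Origin at the centre of its underside. To its right a tall post stands between the benches (x 0.57 to 0.61, y 0.05 to 0.09 m), and a tall hot-air tool on the right bench at x 0.5, y -0.38 m: come from the start with the arm drawn back (x below 0.4 m).
- driver_blue: Blue precision screwdriver lying flat on the mat, 135 mm long, 14 mm thick, loose bystander. Origin under its middle.
Mind the look-alikes: they are no part of the job. What is shaped like the cell but orange is not meant.

How it is judged (in metres and radians):
On the way:
1. the minus end of the cell pushes the gate back by at least 9 mm (value of joint gate above 0.009 m and distance between cell_minus and gate_face below 0.02 m), for 0.1 s.
At the end, for the whole second after the job is handed in: The cell lies flat in the cradle (axis within 0.06 rad of the bay, middle no more than 31 mm above the bench), its plus button within 4 mm of the contact's centre, its minus end within 4 mm of the centre point of the gate's face, the gate 2 to 6.5 mm back, the cell at rest (distance between cell_plus and contact below 0.004 m and z of cell in the frame of cradle below 0.031 m and angle between the x axis of cell and the x axis of cradle, either way round below 0.06 rad and distance between cell_minus and gate_face below 0.004 m and value of joint gate between 0.002 and 0.0065 m and linear speed of cell below 0.01 m/s); the robot touches nothing.
It fails at once if the jar is moved by more than 25 mm (distance of paste_jar from where it was at the start of the episode above 0.025 m).
It fails at once if the tape roll is moved by more than 25 mm (distance of kapton_roll from where it was at the start of the episode above 0.025 m).
It fails at once if the screwdriver is moved by more than 25 mm (distance of driver_blue from where it was at the start of the episode above 0.025 m).
It also fails if it takes over 53 s, if anything falls off the work surface, if the arm or the gripper's body presses on something with over 40 N, if the wrist force passes 120 N, or if a joint passes its speed limit or range.

### The arm

A 6-joint arm with a two-finger parallel gripper is mounted at the origin on a cart in front of the work surface, level with it; the furniture and walls round the work are solid. World frame = base frame: x ahead of the robot, y to its left, z up, the work surface at z = 0. Lengths are in mm, angles in rad, forces in N, time in s.
With the tool pointing down it reaches from about 350 to 975 mm from the base axis. Payload 7.1 kg.
Tool frame: the origin (TCP) lies at the very end of the fingers, on their centre line; the grasp point (between the pads) lies 19 mm behind it (ctrl.grasp_offset is the distance from the TCP to the grasp point, in mm); z points along the fingers, y is the line along which they close (so a half turn about z gives the same grasp; the last joint's range is limited). The gripper opens to 88 mm and grips with 3 to 60 N. Pads are 20 mm wide; open, the fingers measure 115 mm over their backs; the gripper's body (75 mm by 178 mm) begins 61 mm behind the grasp point.
Start: joints at [-1.123, 0.423, 1.63, -0, 1.089, -0.019], TCP at [281.283, -558.108, 222.675] pointing down, gripper open.
Joint ranges: [-3, 3], [-0.9, 2.11], [0.09, 2.58], [-1.31, 4.45], [0.11, 2.69], [-2.54, 2.54]. Speed limits (rad/s): [2.39, 2.39, 3.01, 3.14, 3.14, 3.14].

### API

Orientations are given as a rotation vector (axis times angle).
In Python, from workcell import ctrl, viewer, ticket, models gives the robot as it stands.
- The arm moves only by the tool play_rows, never from a script. Its arguments are lists of equal length, an entry for each row: "dp": the shift along the world's x, y, z in mm, a list of three; "yaw": the turn about the world's z in degrees. In form: {"dp": [[tx, ty, tz], ...], "yaw": [yaw, ...]}. A call has 1 to 8 rows; each row shifts and turns the commanded pose from where the row before left it; what a row does not reach is not made up. A row lasts 1/12 s, in which the tool goes at most 41.7 mm and 7.16 degrees, less where a joint would pass 70% of its speed; a pose out of reach is approached as far as the arm can. A call is refused whole if a number of a shift passes 41.7 or a number of a turn 7.16, either way. A call with a gripper value outside its range is refused whole. "gripper" is the closure, from 0 (fully open) to 1 (shut), set as the call begins (left out, the last holds). The fingers move at their own pace and stop on an object; the grip force is fixed at half the most. Time passes only in rows, so rows that do not move let the fingers close. It gives the time, the measured TCP pose, the force, the opening and the grip force at its end, in the units of the state.
- ctrl.get_obs(): the state, without advancing time (a new reading comes with each control period).
- viewer.get_image(name): name is "scene" or "top" or "wrist"; returns a dict with "pixels" (384x512x3 uint8, red, green, blue), "range_z" (384x512 float32, mm along the optical axis (not along the pixel's ray), 0 where there is no reading), "fx", "fy", "cx", "cy" (pixels), "dist_coeffs" ([k1, k2, p1, p2, k3] as OpenCV has them; the pictures are not rectified), "T" (4x4, takes a point from camera to world coordinates); the wrist camera has in their place "hand_eye" (4x4, takes a point from camera to tool coordinates, whose origin is the TCP and whose axes are the flange's). Camera axes: x right, y up, looking along -z (the intrinsics and any distortion apply to the point x, -y, -z); pixel columns grow to the right and rows downward; lengths in mm; the calibration is good to about 2 mm. A picture is of the moment at which its call begins: read the wrist's pose just before it.
- ticket.close_job(): hands the job in; it is judged then, once.
Trained networks look in a picture, given as the dict that the camera call returned (one of the last four; its "shot" number tells which), for a name from the list of things; names that differ only in an ending like _2 or _b are one class to them, and where a whole thing is asked for, a point or a joint stands for the part that bears it (a point fixed in the world has none). Each returns a list of dicts, best first, with "conf" (0 to 1); they miss things now and then, are a little off and sometimes report something else, mostly with a low value. They report only what shows in the picture. A call takes as long as a camera call. They do not tell look-alikes from the thing itself.
- models.look_for(picture, name): "bbox" ([centre column, centre row, width, height] in pixels, round what is visible of it).
- models.landmark_of(picture, name): "location" ([column, row] in pixels: a listed point, or the origin of a listed thing).
The state is a dict: "t": time; "qpos": joint angles; "qvel": joint speeds; "joint_torque": joint torques, N m; "ee_pos": TCP position; "orientation": TCP orientation; "ft_force": force on the tool from outside, world axes, zero at the start; "moment": the same for the moment, N m; "width": finger opening in mm; "grasp_force": force on a finger pad.
Only numpy, scipy, OpenCV 4.12 (cv2) and the standard library are available. Lean on these libraries where they do the work, as an engineer would, in place of code of your own. Each camera call takes 0.05 s, during which the arm holds its last target. There are 200 camera calls.

## Working session

There is one attempt and no reset: what is moved stays moved. The work goes in short steps, Python scripts to look and compute and a tool call to move; the robot and the scene stay as the last step left them, time stands still between calls to the robot, and variables do not carry over. Pictures are saved under pics/ and viewed, at most 10 in all, crops included, and the job is handed in when it is done.

Besides the shell and the picture viewer there is one more tool, called in YAML: its name, and indented under it one key for each argument. play_rows: Moves the arm, as the interface text tells. Its arguments: {"type":"object","properties":{"dp":{"type":"array"},"yaw":{"type":"array"},"gripper":{"type":"number"}},"required":["dp","yaw"]}

```bash
ls; mkdir -p pics; cat > h.py <<'E'
import numpy as np, cv2
from scipy.spatial.transform import Rotation as R
from workcell import ctrl, viewer, ticket, models
def shot(name):
    o=ctrl.get_obs(); p=viewer.get_image(name)
    if name=="wrist":
        T=np.eye(4); T[:3,:3]=R.from_rotvec(o["orientation"]).as_matrix(); T[:3,3]=o["ee_pos"]
        p["Tw"]=T@np.array(p["hand_eye"])
    else: p["Tw"]=np.array(p["T"])
    return p
def ray(p,uv):
    K=np.array([[p["fx"],0,p["cx"]],[0,p["fy"],p["cy"]],[0,0,1.]])
    n=cv2.undistortPoints(np.array([[uv]],float),K,np.array(p["dist_coeffs"],float))[0,0]
    return p["Tw"][:3,:3]@np.array([n[0],-n[1],-1.]), p["Tw"][:3,3]
def at_z(p,uv,z):
    d,c=ray(p,uv); return c+d*(z-c[2])/d[2]
def at_d(p,uv):
    d,c=ray(p,uv); return c+d*p["range_z"][int(round(uv[1])),int(round(uv[0]))]
def save(p,f,s=1): cv2.imwrite("pics/"+f,cv2.resize(p["pixels"][:,:,::-1],None,fx=s,fy=s))
E
python3 - <<'E'
from h import *
np.set_printoptions(precision=1,suppress=True)
o=ctrl.get_obs(); print(o)
for n in ["top","scene"]:
    p=shot(n); save(p,n+"0.png",1.5)
    for k,z in [("cell",34),("cell_plus",34),("cell_minus",34),("cradle",0),("contact",29),("red_lip",44),("gate_face",29),("gate_lip",49),("cell_rest",4),("paste_jar",0),("kapton_roll",0),("driver_blue",4)]:
        for r in models.landmark_of(p,k)[:2]:
            print(n,k,round(r["conf"],2),np.array(r["location"]),at_z(p,r["location"],z))
E
```

```text
pics
{'t': 0.0, 'qpos': array([-1.1,  0.4,  1.6, -0. ,  1.1, -0. ]), 'qvel': array([ 0.,  0., -0., -0.,  0., -0.]), 'joint_torque': array([  0. , -54.5, -27.4,   0.1,   0. ,  -0. ]), 'ee_pos': array([ 281. , -557.6,  221.9]), 'orientation': array([-3.1, -0.7,  0. ]), 'ft_force': array([-0.4, -0.2,  0.1]), 'moment': array([-0.,  0.,  0.]), 'grasp_force': 0.0, 'width': 87.89755602776437}
top cell 0.5 [363.8 265.5] [462.  -28.3  34. ]
top cell 0.49 [190.3 229.3] [516.4 413.   34. ]
top cell_plus 0.72 [360.4 273.2] [442.4 -20.4  34. ]
top cell_plus 0.55 [179.6 218.6] [541.5 443.5  34. ]
top cell_minus 0.7 [366.8 250.5] [499.9 -34.9  34. ]
top cell_minus 0.62 [259.1 219.9] [555.1 240.8  34. ]
top cradle 0.66 [254.8 232.4] [526.7 249.4   0. ]
top contact 0.92 [257.2 219.6] [556.2 245.7  29. ]
top red_lip 0.59 [255.1 220.7] [550.6 250.7  44. ]
top gate_face 0.59 [256.9 243.5] [495.2 241.6  29. ]
top gate_lip 0.5 [257.5 239.4] [503.4 240.9  49. ]
top cell_rest 0.61 [193.3 228.9] [521.9 410.3   4. ]
top cell_rest 0.49 [202.8 179.9] [655.6 400.    4. ]
top paste_jar 0.74 [164.  190.4] [619.1 5
[... 400 characters left out ...]
minus 0.54 [360.4 172.2] [485.7   4.4  34. ]
scene cradle 0.68 [279.3 213.5] [538.8 235.3   0. ]
scene contact 0.82 [270.3 198.6] [566.4 238.   29. ]
scene red_lip 0.78 [274.2 196. ] [553.6 238.7  44. ]
scene red_lip 0.54 [168.6 243.6] [586.3 504.6  44. ]
scene gate_face 0.43 [292.4 213.7] [494.4 240.7  29. ]
scene gate_lip 0.54 [295.  203.3] [499.1 228.7  49. ]
scene cell_rest 0.84 [223.3 249.1] [532.9 408.2   4. ]
scene paste_jar 0.71 [187.8 216.5] [673.1 395.4   0. ]
scene paste_jar 0.48 [211.7 243.1] [567.2 411.7   0. ]
scene kapton_roll 0.88 [249.1 173. ] [706.2 175.3   0. ]
scene driver_blue 0.76 [170.1 245.3] [618.2 483.3   4. ]
scene driver_blue 0.59 [227.3 239.1] [550.8 381.8   4. ]
```

View pics/top0.png

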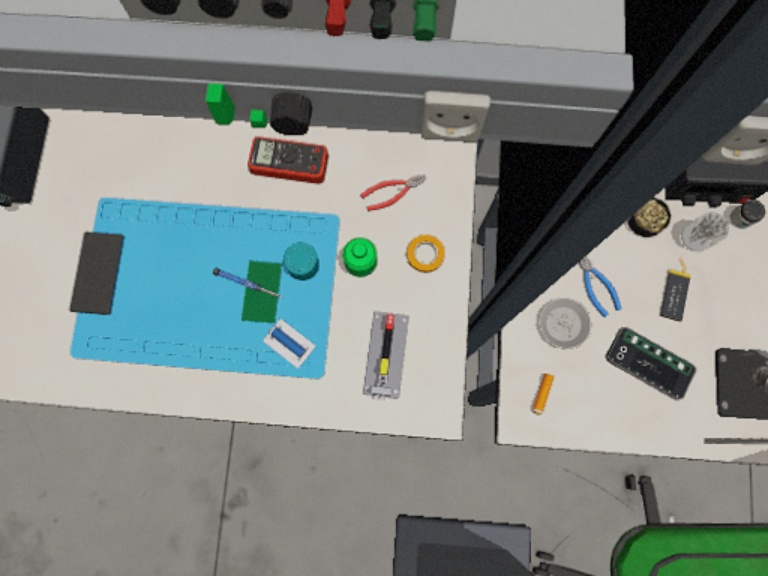

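View pics/scene0.png

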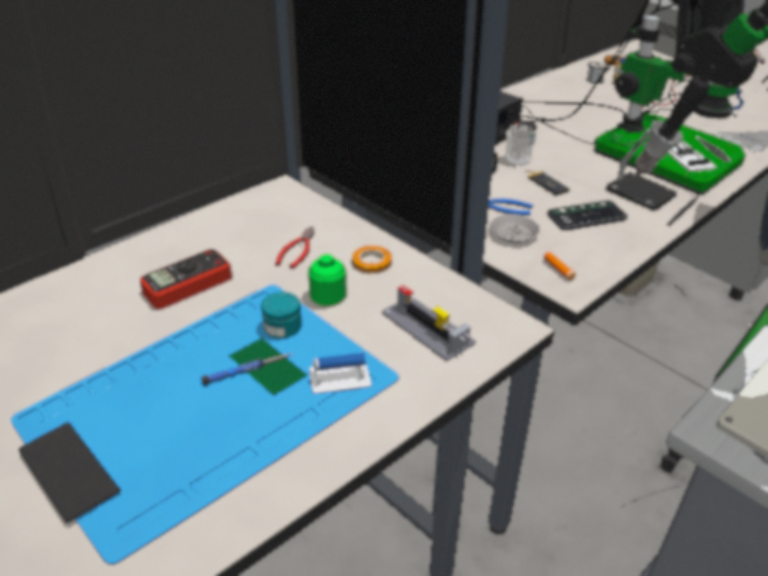

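```bash
python3 - <<'E'
from h import *
o=ctrl.get_obs(); M=R.from_rotvec(o["orientation"]).as_matrix(); print(M.round(3), np.degrees(np.arctan2(M[1,1],M[0,1])), ctrl.grasp_offset)
E
```

```text
[[ 0.893  0.45  -0.   ]
 [ 0.45  -0.893  0.   ]
 [ 0.    -0.    -1.   ]] -63.25665657973119 18.700000000000003
```

play_rows:
  dp:
    - [0,40,0]
    - [0,40,0]
    - [0,40,0]
    - [0,40,0]
    - [0,40,0]
    - [10,40,0]
    - [10,40,0]
    - [15,38,0]
  yaw: [7,7,7,7,7,7,7,7]

```text
t: 1.97
ee_pos: [315.5, -238.1, 222.8]
orientation: [2.353, 2.082, 0.0]
ft_force: [1.2, -0.6, -0.8]
width: 87.6
grasp_force: 0.0
```

play_rows:
  dp:
    - [10,40,0]
    - [10,40,0]
    - [10,40,0]
    - [10,40,0]
    - [10,40,0]
    - [10,40,0]
    - [5,40,0]
    - [5,40,0]
  yaw: [0,0,-6,-6,-6,-6,-6,-6]

```text
t: 2.63
ee_pos: [380.8, 46.5, 223.1]
orientation: [2.827, 1.37, 0.002]
ft_force: [0.7, 0.3, -0.4]
width: 88.1
grasp_force: 0.0
```

play_rows:
  dp:
    - [5,40,0]
    - [5,40,0]
    - [10,40,0]
    - [10,40,0]
    - [10,40,0]
    - [10,40,0]
    - [10,40,0]
    - [10,20,0]
  yaw: [0,0,0,0,0,0,0,0]

```text
t: 3.3
ee_pos: [450.9, 349.1, 222.9]
orientation: [-2.822, -1.379, -0.003]
ft_force: [-0.5, 0.2, 0.7]
width: 88.0
grasp_force: 0.0
```

```bash
python3 - <<'E'
from h import *
np.set_printoptions(precision=1,suppress=True)
p=shot("wrist"); save(p,"w1.png",1.2); print(ctrl.get_obs()["ee_pos"])
for k,z in [("cell",34),("cell_plus",34),("cell_minus",34),("cell_rest",4),("gate_lip",49),("red_lip",44),("contact",29)]:
    for r in models.landmark_of(p,k)[:2]: print(k,round(r["conf"],2),np.array(r["location"]),at_z(p,r["location"],z),at_d(p,r["location"]))
E
```

```text
[452.8 350.9 223.1]
cell 0.64 [279.2  84.2] [522.2 407.8  34. ] [521.6 407.8  42.4]
cell_plus 0.8 [271.9  50.5] [535.9 438.4  34. ] [535.  437.6  43.1]
cell_minus 0.79 [276.9 117.5] [499.8 382.1  34. ] [499.9 380.4  10.6]
cell_rest 0.77 [274.8  82.7] [521.3 412.1   4. ] [519.  411.7  41.8]
cell_rest 0.59 [278.   81.6] [524.8 410.8   4. ] [522.2 410.5  42.4]
red_lip 0.61 [393.6 192.8] [553.  237.6  44. ] [559.2 218.5   5.7]
contact 0.73 [397.1 188.2] [561.5 232.4  29. ] [558.7 240.5  45.3]
```

View pics/w1.png

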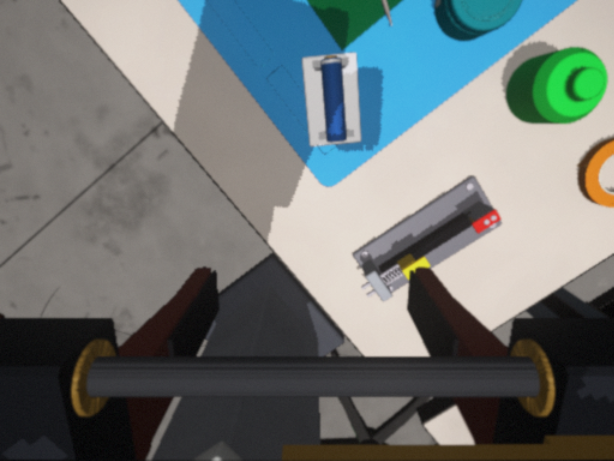

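```bash
cat >> h.py <<'E'
def cloud(p):
    v,u=np.mgrid[0:384,0:512]; K=np.array([[p["fx"],0,p["cx"]],[0,p["fy"],p["cy"]],[0,0,1.]])
    n=cv2.undistortPoints(np.stack([u,v],-1).reshape(-1,1,2).astype(float),K,np.array(p["dist_coeffs"],float)).reshape(384,512,2)
    d=p["range_z"]; X=np.stack([n[...,0]*d,-n[...,1]*d,-d],-1)
    return X@p["Tw"][:3,:3].T+p["Tw"][:3,3]
def rect(P):
    (c,s,a)=cv2.minAreaRect(P[:,:2].astype(np.float32)); return np.array(c),np.array(s),a,P[:,2].mean()
def parts(p):
    X=cloud(p); h=cv2.cvtColor(p["pixels"],cv2.COLOR_RGB2HSV); H,S,V=h[...,0],h[...,1],h[...,2]; ok=p["range_z"]>0
    near=lambda x,y,r:np.hypot(X[...,0]-x,X[...,1]-y)<r
    return X,H,S,V,ok,near
E
python3 - <<'E'
from h import *
np.set_printoptions(precision=1,suppress=True)
p=shot("wrist"); X,H,S,V,ok,near=parts(p)
def rep(n,m):
    P=X[m]; print(n,len(P)); 
    if len(P)>5:
        q=P[:,:2]-P[:,:2].mean(0); w,E=np.linalg.eigh(q.T@q); print(rect(P),"z",np.percentile(P[:,2],[5,50,95]),"mean",P.mean(0),"ang",np.degrees(np.arctan2(E[1,1],E[0,1])))
C=near(520,410,60)&ok
rep("cell blue",C&(H>102)&(H<125)&(S>120)&(X[...,2]>28))
rep("rest+cell",C&(X[...,2]>8))
rep("white",C&(S<60)&(V>100)&(X[...,2]>6))
D=near(530,240,110)&ok
rep("red",D&((H<8)|(H>172))&(S>150)&(X[...,2]>35))
rep("yellow",D&(H>22)&(H<34)&(S>150)&(X[...,2]>35))
rep("black",D&(V<60)&(X[...,2]>15)&(X[...,2]<35))
rep("base",D&(X[...,2]>3)&(S<60)&(X[...,2]<12))
E
```

```text
cell blue 975
(array([520.1, 407.4]), array([62.3, 15.4]), 57.35676574707031, np.float64(41.91921903634538)) z [39.2 42.2 43.9] mean [520.5 408.2  41.9] ang 57.39142271014173
rest+cell 3245
(array([526.1, 416.6]), array([95.1, 49.9]), 57.4357795715332, np.float64(22.87569806576836)) z [ 8.5 10.4 43.3] mean [521.7 410.8  22.9] ang 57.290506962985276
white 2248
(array([521.9, 410. ]), array([79.4, 49.6]), 57.25796890258789, np.float64(13.316515175252762)) z [ 8.   9.6 36.3] mean [522.1 411.7  13.3] ang 57.20934668561368
red 289
(array([531.4, 273.6]), array([ 21.7, 124. ]), 46.449180603027344, np.float64(151.1095703897916)) z [ 43.   44.9 306. ] mean [533.6 270.6 151.1] ang 137.04489534939987
yellow 251
(array([492.4, 283.8]), array([95. , 23.9]), 88.76744842529297, np.float64(58.098134993334476)) z [45.2 49.4 51. ] mean [491.3 246.7  58.1] ang 87.66895360905434
black 704
(array([518.3, 241.8]), array([ 12.9, 116.5]), 87.1306381225586, np.float64(20.707563145557128)) z [17.2 20.8 23. ] mean [522.9 242.3  20.7] ang 175.32737295323977
base 3512
(array([530.2, 244.3]), array([151.3, 158.7]), 44.02158737182617, np.float64(6.5317123712469165)) z [4.9 6.5 8.3] mean [523.4 248.7   6.5] ang 174.09033776039863
```

play_rows:
  dp:
    - [20,16,0]
    - [20,16,0]
    - [22.7,17.2,0]
    - [0,0,-35]
    - [0,0,-35]
    - [0,0,-30]
    - [0,0,0]
  yaw: [2.6,2.6,0,0,0,0,0]

```text
t: 4.33
ee_pos: [509.9, 390.6, 116.8]
orientation: [2.758, 1.501, -0.016]
ft_force: [-0.8, -1.0, -0.9]
width: 87.7
grasp_force: 0.0
```

```bash
python3 - <<'E'
from h import *
np.set_printoptions(precision=1,suppress=True)
p=shot("wrist"); save(p,"w2.png",1.2); X,H,S,V,ok,near=parts(p); o=ctrl.get_obs(); M=R.from_rotvec(o["orientation"]).as_matrix()
print(o["ee_pos"],np.degrees(np.arctan2(M[1,1],M[0,1])))
m=near(520,410,60)&ok&(H>102)&(H<125)&(S>120)&(X[...,2]>28)
P=X[m]; print(len(P),rect(P),np.percentile(P[:,2],[5,50,95]))
for k in ["cell","cell_plus","cell_minus"]:
    for r in models.landmark_of(p,k)[:2]: print(k,round(r["conf"],2),np.array(r["location"]),at_z(p,r["location"],34))
E
```

```text
[511.4 391.8 119.9] -32.89240257583739
1770 (array([522.9, 408.5]), array([ 67.3, 103.1]), 80.79595184326172, np.float64(51.00931465656643)) [ 39.1  42.4 204.3]
cell 0.81 [257.7 169.4] [520.1 409.3  34. ]
cell_plus 0.72 [257.1 123. ] [539.1 439.5  34. ]
cell_minus 0.73 [261.2 209.6] [504.2 379.7  34. ]
```

```bash
python3 - <<'E'
from h import *
np.set_printoptions(precision=1,suppress=True)
p=shot("wrist"); X,H,S,V,ok,near=parts(p); o=ctrl.get_obs()
print(o["ee_pos"],o["t"])
m=near(520,410,55)&ok&(H>102)&(H<125)&(S>120)&(X[...,2]>30)&(X[...,2]<48)
l,c=cv2.connectedComponents(m.astype(np.uint8)); k=np.argmax(np.bincount(c[c>0])); P=X[c==k]; print(len(P),rect(P))
m=near(520,410,55)&ok&(X[...,2]>28)&(X[...,2]<48); l,c=cv2.connectedComponents(m.astype(np.uint8)); k=np.argmax(np.bincount(c[c>0])); P=X[c==k]; print(rect(P))
a=np.radians(57.3); e=np.array([np.cos(a),np.sin(a)]); s=(P[:,:2]-[522,410])@e; t=(P[:,:2]-[522,410])@[-e[1],e[0]]; q=(abs(t)<7); print(np.percentile(s[q],[0,2,98,100]), t[(abs(s)<20)].min(),t[(abs(s)<20)].max())
E
```

```text
[514.6 394.7 125.4] 4.5833
1525 (array([520.3, 407.1]), array([63.1, 16.7]), 57.060569763183594, np.float64(41.996312934314076))
(array([522.1, 409.8]), array([69.9, 31.3]), 57.57179260253906, np.float64(40.23041422094133))
[-34.9 -33.2  33.8  34.8] -9.11889494688386 8.875282081043192
```

play_rows:
  dp:
    - [0,0,0]
    - [0,0,0]
    - [0,0,-25]
    - [0,0,-25]
    - [0,0,0]
    - [0,0,0]
    - [0,0,0]
    - [0,0,0]
  yaw: [0,0,0,0,0,0,0,0]
  gripper: 0.4

```text
t: 5.25
ee_pos: [514.2, 394.7, 74.5]
orientation: [-2.758, -1.503, -0.004]
ft_force: [-0.3, -0.3, 0.4]
width: 52.9
grasp_force: 0.0
```

play_rows:
  dp:
    - [1.3,5.2,0]
    - [0,0,-25]
    - [0,0,-25.5]
    - [0,0,0]
    - [0,0,0]
    - [0,0,0]
  yaw: [0,0,0,0,0,0]

```text
t: 5.75
ee_pos: [515.2, 399.8, 23.5]
orientation: [-2.758, -1.503, -0.002]
ft_force: [0.6, 0.3, -0.8]
width: 52.9
grasp_force: 0.0
```

play_rows:
  dp:
    - [0,0,0]
    - [0,0,0]
    - [0,0,0]
    - [0,0,0]
    - [0,0,0]
    - [0,0,0]
  yaw: [0,0,0,0,0,0]
  gripper: 1.0

```text
t: 6.25
ee_pos: [514.5, 399.3, 22.5]
orientation: [-2.759, -1.502, -0.0]
ft_force: [-1.8, 1.1, 3.2]
width: 17.2
grasp_force: 30.0
```

play_rows:
  dp:
    - [0,0,30]
    - [0,0,35]
    - [0,0,35]
    - [-10,-15,30]
    - [-15,-20,0]
    - [-15,-25,0]
    - [-15,-25,0]
    - [-15,-25,0]
  yaw: [0,0,0,-6,-6,-6,-6,-6]

```text
t: 6.92
ee_pos: [443.7, 288.1, 152.4]
orientation: [-3.055, -0.73, -0.001]
ft_force: [0.2, -1.1, -0.1]
width: 17.4
grasp_force: 30.0
```

play_rows:
  dp:
    - [-15,-20,0]
    - [-15,-16,0]
    - [0,0,0]
    - [0,0,0]
    - [0,0,0]
    - [0,0,0]
    - [0,0,0]
    - [0,0,0]
  yaw: [-6,-6,-6,-6,-6,-2,0,0]

```text
t: 7.58
ee_pos: [414.5, 253.1, 152.2]
orientation: [3.139, -0.13, -0.0]
ft_force: [-0.3, -0.4, 0.5]
width: 17.3
grasp_force: 30.0
```

```bash
cat > look.py <<'E'
from h import *
import sys
np.set_printoptions(precision=1,suppress=True)
p=shot("wrist"); save(p,sys.argv[1],1.5); X,H,S,V,ok,near=parts(p); o=ctrl.get_obs(); M=R.from_rotvec(o["orientation"]).as_matrix()
print(o["ee_pos"],o["t"],"fingerline",np.degrees(np.arctan2(M[1,1],M[0,1])))
def rep(n,m):
    l,c=cv2.connectedComponents(m.astype(np.uint8))
    if l<2: return print(n,"none")
    k=np.argmax(np.bincount(c[c>0])); P=X[c==k]
    q=P[:,:2]-P[:,:2].mean(0); w,E=np.linalg.eigh(q.T@q); print(n,len(P),rect(P),"mean",P.mean(0),"ang",np.degrees(np.arctan2(E[1,1],E[0,1])))
D=near(526,243,120)&ok; Z=X[...,2]
rep("red",D&((H<8)|(H>172))&(S>150)&(Z>38)&(Z<52))
rep("yellow",D&(H>20)&(H<34)&(S>150)&(Z>42)&(Z<56))
rep("black",D&(V<60)&(Z>15)&(Z<30))
rep("base",D&(Z>3.5)&(Z<10))
rep("rear",D&(X[...,0]<490)&(Z>30)&(Z<50))
rep("cellblue",ok&(H>102)&(H<125)&(S>120)&(np.hypot(X[...,0]-o["ee_pos"][0],X[...,1]-o["ee_pos"][1])<80)&(Z>o["ee_pos"][2]-30))
for k,z in [("contact",29),("red_lip",44),("gate_lip",49),("gate_face",29),("cradle",0),("bay_floor",20)]:
    for r in models.landmark_of(p,k)[:1]: print(k,round(r["conf"],2),np.array(r["location"]),at_z(p,r["location"],z))
E
python3 look.py w3.png
```

```text
[414.5 253.1 152.2] 7.6333 fingerline -94.75272944315707
red 139 (array([558.8, 238.8]), array([11.4,  5.8]), 85.2686767578125, np.float64(44.199327089515954)) mean [558.8 238.8  44.2] ang 84.10794343872527
yellow 465 (array([491.9, 242.3]), array([11.2, 24.6]), 85.79598999023438, np.float64(49.5234181780157)) mean [492.  242.2  49.5] ang 176.61080682758254
black 1066 (array([533.5, 240.2]), array([13.1, 54.5]), 87.25269317626953, np.float64(20.578333515028493)) mean [534.3 240.1  20.6] ang 177.16085542244863
base 3676 (array([509.6, 260.4]), array([ 24.4, 128.3]), 86.91287231445312, np.float64(6.385213071123786)) mean [515.8 260.1   6.4] ang 176.50217888535775
rear 1085 (array([463.4, 239.6]), array([34.4, 50.5]), 69.12712097167969, np.float64(39.81786016613341)) mean [460.9 243.4  39.8] ang 177.67145701710348
cellblue 4017 (array([425.2, 251.4]), array([17.8, 64. ]), 85.56392669677734, np.float64(171.68840767959585)) mean [426.9 251.4 171.7] ang 175.39031553865985
contact 0.79 [260.6   6.3] [561.1 240.   29. ]
red_lip 0.72 [261.7   6.4] [557.3 239.5  44. ]
gate_lip 0.76 [265.7  84.4] [500.9 241.   49. ]
gate_face 0.8 [266.9  89.9] [497.1 240.   29. ]
cradle 0.77 [265.8  61.4] [522.7 238.4   0. ]
bay_floor 0.83 [261.4  54.8] [526.2 242.2  20. ]
```

View pics/w3.png

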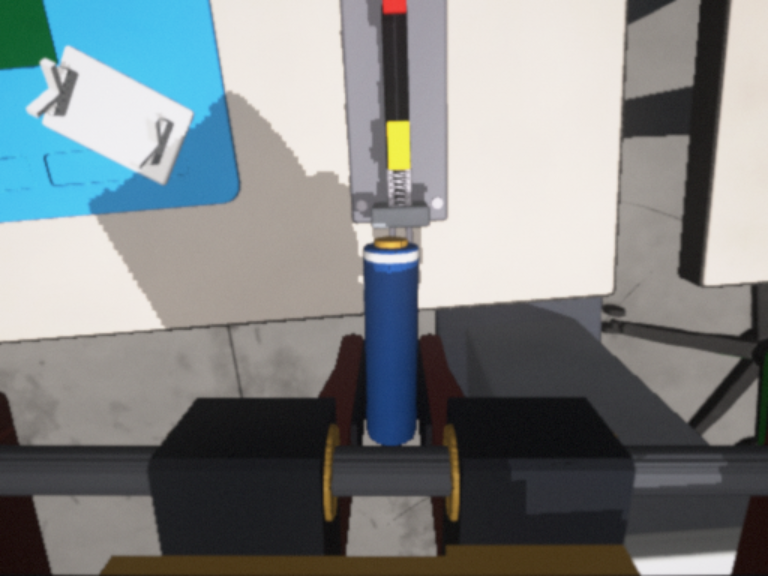

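```bash
python3 - <<'E'
from h import *
np.set_printoptions(precision=1,suppress=True)
for n in ["top","scene","wrist"]:
    p=shot(n); X=cloud(p).reshape(-1,3); X=X[p["range_z"].ravel()>0]
    d=X-[526.2,240.5,0]; a=np.radians(-3); x=d[:,0]*np.cos(a)+d[:,1]*np.sin(a); y=-d[:,0]*np.sin(a)+d[:,1]*np.cos(a)
    m=(x<-62)&(x>-110)&(abs(y)<32)&(X[:,2]>9)&(X[:,2]<60)
    print(n); A=np.c_[x,y,X[:,2]][m]; A=A[np.argsort(A[:,0])]; print(len(A)); print(A[:40:2]); b=A[A[:,2]>36]; print("top",b[:,0].min(),b[:,0].max(),b[:,1].min(),b[:,1].max(),np.median(b[:,2])) if len(b) else 0
E
```

```text
top
0
[]
scene
207
[[-90.1  -3.3  33.4]
 [-88.6   4.3  34. ]
 [-88.3  -2.1  32.9]
 [-86.2   4.8  32.6]
 [-85.5   7.2  33.5]
 [-84.1  -3.1  35.3]
 [-82.8   7.3  31.8]
 [-82.2   9.6  29.9]
 [-81.9   6.7  33.7]
 [-81.9  19.5   9.7]
 [-81.5   3.9   9.1]
 [-81.5 -12.3  31.4]
 [-81.3  -2.   14.2]
 [-81.2   5.3  26.8]
 [-81.2 -14.9   9.7]
 [-81.1  -3.9  27.2]
 [-81.   14.8  34.8]
 [-80.9   9.2  40. ]
 [-80.7  11.8  38.5]
 [-80.5  -2.2  19.3]]
top -82.00667088073412 -62.00643785257986 -14.240107654616141 17.449603119624655 40.10950739387022
wrist
810
[[-90.1  -6.8  32.7]
 [-89.1  -6.8  33.2]
 [-88.7  -5.   34.6]
 [-87.9  -6.8  34.3]
 [-87.2  -6.8  33.7]
 [-86.9  -5.   35. ]
 [-86.4  -6.9  32.7]
 [-86.2  -5.   33.8]
 [-85.9   3.8  34.1]
 [-85.7   2.9  35.3]
 [-85.2  -5.9  34.3]
 [-85.2  -4.2  34.2]
 [-85.    6.5  33.3]
 [-84.7   4.7  35.1]
 [-84.4  -6.   33.8]
 [-84.3  -4.2  34.3]
 [-84.2  -5.   35.1]
 [-83.9   5.5  34.4]
 [-83.9   4.7  35. ]
 [-83.4  -4.2  34. ]]
top -82.78362270176696 -62.93289954573034 -17.265142644037436 16.45055638144371 40.31756700236332
```

play_rows:
  dp:
    - [-1.1,-6.7,0]
    - [0,0,-30]
    - [0,0,-35]
    - [0,0,-30]
    - [0,0,-15]
    - [0,0,0]
    - [0,0,0]
    - [0,0,0]
  yaw: [1.75,0,0,0,0,0,0,0]

```text
t: 8.75
ee_pos: [414.1, 246.8, 43.0]
orientation: [-3.14, 0.085, -0.002]
ft_force: [-0.3, -0.3, -0.6]
width: 17.2
grasp_force: 30.0
```

play_rows:
  dp:
    - [0,0,-3]
    - [0,0,-3]
    - [0,0,-3]
    - [0,0,-3]
    - [0,0,-2]
    - [0,0,0]
    - [0,0,0]
  yaw: [0,0,0,0,0,0,0]

```text
t: 9.33
ee_pos: [413.9, 246.9, 28.9]
orientation: [-3.139, 0.084, -0.002]
ft_force: [-1.9, 1.2, 4.4]
width: 17.3
grasp_force: 30.0
```

play_rows:
  dp:
    - [0,0,-3]
    - [0,0,-3]
    - [0,0,-3]
    - [0,0,-3]
    - [0,0,0]
    - [0,0,0]
  yaw: [0,0,0,0,0,0]

```text
t: 9.83
ee_pos: [413.9, 246.8, 16.6]
orientation: [-3.14, 0.085, -0.002]
ft_force: [-1.6, 1.0, 4.0]
width: 17.4
grasp_force: 30.0
```

```bash
cat > tilt.py <<'E'
from h import *
import sys
np.set_printoptions(precision=1,suppress=True)
p=shot("wrist"); X,H,S,V,ok,near=parts(p); o=ctrl.get_obs(); e=o["ee_pos"]
if len(sys.argv)>1: save(p,sys.argv[1],1.2)
a=np.radians(-3); D=X-e; s=D[...,0]*np.cos(a)+D[...,1]*np.sin(a); t=-D[...,0]*np.sin(a)+D[...,1]*np.cos(a)
m=ok&(H>102)&(H<125)&(S>110)&(abs(s)<75)&(abs(t)<12)&(D[...,2]>-25)&(D[...,2]<70)
l,c=cv2.connectedComponents(m.astype(np.uint8)); k=np.argmax(np.bincount(c[c>0])); m=c==k
P=np.c_[s[m],t[m],D[...,2][m]]
# cylinder fit: axis through (0,y0,z0)+u*(cos th cos ps, cos th sin ps, sin th), r=9
from scipy.optimize import least_squares
def f(q):
    y0,z0,th,ps=q; d=np.array([np.cos(th)*np.cos(ps),np.cos(th)*np.sin(ps),np.sin(th)])
    return np.linalg.norm(np.cross(P-[0,y0,z0],d),axis=1)-9
r=least_squares(f,[0,11,np.radians(float(sys.argv[2]) if len(sys.argv)>2 else 0),0],loss="soft_l1"); y0,z0,th,ps=r.x
d=np.array([np.cos(th)*np.cos(ps),np.cos(th)*np.sin(ps),np.sin(th)]); u=(P-[0,y0,z0])@d
print("t",o["t"],"ee",e,"F",o["ft_force"],"n",len(P),"rms",np.sqrt(np.mean(f(r.x)**2)))
print("tilt",np.degrees(th),"yaw",np.degrees(ps),"y0",y0,"z0 above tcp",z0,"blue range u",np.percentile(u,[.5,99.5]),"(middle = low+~35)")
E
python3 tilt.py w4.png 30
```

```text
t 9.8833 ee [413.9 246.7  16.6] F [-0.7  1.5  4.5] n 2898 rms 0.3403021732547298
tilt 26.269251264266213 yaw 0.03452469190147449 y0 -0.7184160028957874 z0 above tcp 16.828360951867378 blue range u [-19.4  42. ] (middle = low+~35)
```

View pics/w4.png

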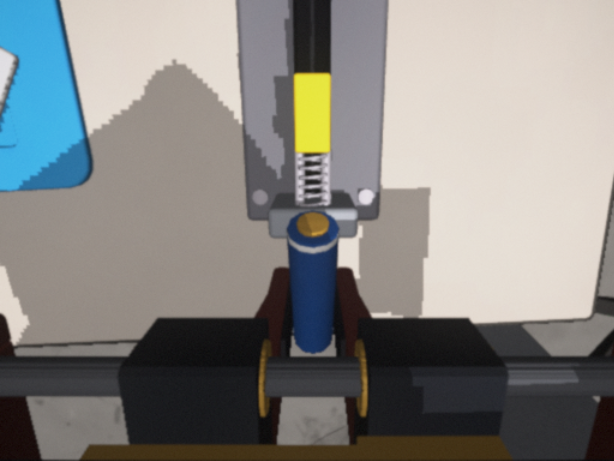

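play_rows:
  dp:
    - [0,0,-2]
    - [0,0,-2]
    - [0,0,-1]
    - [0,0,0]
  yaw: [0,0,0,0]

```text
t: 10.22
ee_pos: [414.0, 246.7, 11.6]
orientation: [-3.14, 0.085, -0.002]
ft_force: [-1.1, 0.7, 6.0]
width: 17.4
grasp_force: 30.0
```

```bash
python3 tilt.py w5.png 30; python3 tilt.py w5.png 20
```

```text
t 10.2667 ee [414.  246.7  11.6] F [-0.5  0.4  6.8] n 2464 rms 3.389744522592266
tilt 53.228717171036266 yaw 0.27772973613667556 y0 -0.6943407816556523 z0 above tcp 22.345322996457902 blue range u [-18.2  38.9] (middle = low+~35)
t 10.3167 ee [413.9 246.7  11.7] F [-1.2  0.6  4.7] n 2463 rms 3.386918941847264
tilt 53.12749474005352 yaw 0.12538739174254182 y0 -0.7204249611288546 z0 above tcp 22.510332246576002 blue range u [-18.7  38.8] (middle = low+~35)
```

```bash
sed -i 's/^# cylinder fit.*/P=P[(P[:,0]<26)\&(P[:,0]>-30)]; print(np.array([[b,P[abs(P[:,0]-b)<2,2].max()] for b in range(-16,25,8) if (abs(P[:,0]-b)<2).any()]).T)/' tilt.py; python3 tilt.py w5.png 30
```

```text
[[-16.   -8.    0.    8.   16.   24. ]
 [ 20.3  24.4  29.9  35.1  40.1  45.5]]
t 10.3667 ee [413.9 246.7  11.7] F [-1.6  1.7  6.4] n 2068 rms 3.38610886400363
tilt 55.8185797738215 yaw 1.055922432469631 y0 -0.5742560585150195 z0 above tcp 24.085132265891257 blue range u [-19.9  31.1] (middle = low+~35)
```

View pics/w5.png

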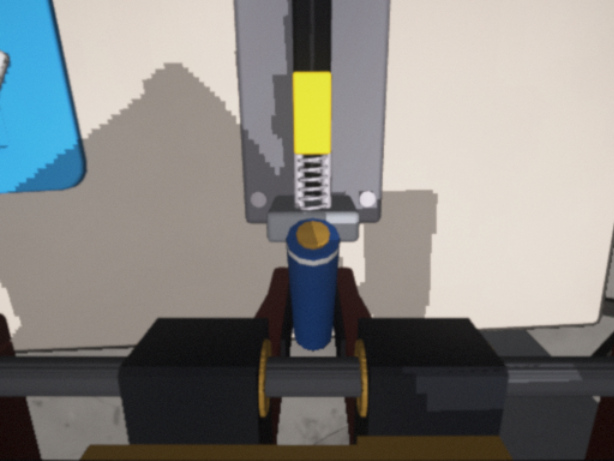

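play_rows:
  dp:
    - [0,0,15]
    - [0,0,30]
    - [0,0,35]
    - [30,0,0]
    - [35,-2,0]
    - [35,-2,0]
    - [35,-3,0]
    - [32.2,-2.1,0]
  yaw: [0,0,0,0,0,0,0,0]

```text
t: 11.03
ee_pos: [582.4, 236.8, 91.4]
orientation: [-3.14, 0.085, -0.001]
ft_force: [0.9, 0.0, -0.8]
width: 17.2
grasp_force: 30.0
```

play_rows:
  dp:
    - [0,0,-20]
    - [0,0,-15]
    - [0,0,0]
    - [0,0,0]
    - [0,0,0]
  yaw: [0,0,0,0,0]

```text
t: 11.45
ee_pos: [580.5, 237.4, 56.6]
orientation: [3.14, -0.084, -0.0]
ft_force: [0.4, 0.3, -0.9]
width: 17.6
grasp_force: 30.0
```

```bash
python3 tilt.py w6.png 30
```

```text
[[-16.   -8.    0.    8.   16.   24. ]
 [ 20.   24.8  30.   34.6  39.3  44.1]]
t 11.5 ee [580.9 237.6  57. ] F [ 0.1  0.4 -0.4] n 2155 rms 3.3759758964257593
tilt 305.6399285504939 yaw -179.45104583049732 y0 -0.6769521293146171 z0 above tcp 24.306201838542595 blue range u [-29.9  20.9] (middle = low+~35)
```

play_rows:
  dp:
    - [0,0,-5]
    - [0,0,-5]
    - [0,0,-2.5]
    - [0,0,-2.5]
    - [0,0,-2.5]
    - [0,0,-2.5]
    - [0,0,0]
    - [0,0,0]
  yaw: [0,0,0,0,0,0,0,0]

```text
t: 12.17
ee_pos: [583.9, 237.9, 38.5]
orientation: [-3.139, 0.084, -0.01]
ft_force: [3.7, -2.7, 11.5]
width: 17.3
grasp_force: 30.0
```

```bash
python3 tilt.py w7.png 30
```

```text
[[-16.   -8.    0.    8.   16.   24. ]
 [ 26.1  29.2  32.9  36.9  40.1  43.7]]
t 12.2167 ee [583.9 237.9  38.5] F [ 4.3 -1.7 10.8] n 2528 rms 3.378603659553777
tilt 49.435017384079416 yaw 0.7311202118430418 y0 -0.5771796858661816 z0 above tcp 27.560410216075805 blue range u [-19.4  27.9] (middle = low+~35)
```

play_rows:
  dp:
    - [0,0,25]
    - [0,0,30]
    - [-35,2,0]
    - [-35,2,0]
    - [-35,2,0]
    - [-35,2,0]
    - [-21.7,1.1,0]
    - [0,0,0]
  yaw: [0,0,0,0,0,0,0,0]

```text
t: 12.88
ee_pos: [413.8, 245.4, 90.7]
orientation: [3.138, -0.082, -0.007]
ft_force: [-0.3, -1.0, -0.2]
width: 17.4
grasp_force: 30.0
```

play_rows:
  dp:
    - [0,0,-30]
    - [0,0,-30]
    - [0,0,-5]
    - [0,0,0]
    - [0,0,0]
    - [0,0,0]
  yaw: [0,0,0,0,0,0]

```text
t: 13.38
ee_pos: [420.0, 246.8, 27.3]
orientation: [-3.14, 0.085, -0.002]
ft_force: [0.6, -0.0, -0.3]
width: 17.3
grasp_force: 30.0
```

play_rows:
  dp:
    - [0,0,-6]
    - [0,0,-4]
    - [0,0,-3]
    - [0,0,-3]
    - [0,0,-3]
    - [0,0,-2.5]
    - [0,0,0]
    - [0,0,0]
  yaw: [0,0,0,0,0,0,0,0]

```text
t: 14.05
ee_pos: [418.9, 246.7, 5.0]
orientation: [-3.14, 0.085, -0.0]
ft_force: [-2.6, 2.0, 4.3]
width: 17.5
grasp_force: 30.0
```

```bash
python3 tilt.py w8.png 30
```

```text
[[-16.   -8.    0.    8.   16.   24. ]
 [ 25.1  31.2  37.4  43.9  49.6  55.9]]
t 14.1 ee [418.9 246.6   4.9] F [-2.3  2.6  3.5] n 1908 rms 3.3858784900193775
tilt 59.64830283055371 yaw 0.7848161706170413 y0 -0.48852277990287524 z0 above tcp 30.888835914421534 blue range u [-20.   33.8] (middle = low+~35)
```

play_rows:
  dp:
    - [0,0,20]
    - [0,0,30]
    - [0,0,20]
    - [30,-1.5,0]
    - [35,-2,0]
    - [35,-2,0]
    - [12.3,-0.4,0]
    - [0,0,0]
  yaw: [0,0,0,0,0,0,0,0]

```text
t: 14.77
ee_pos: [534.9, 240.5, 75.0]
orientation: [-3.139, 0.087, -0.005]
ft_force: [-0.2, 0.1, -0.5]
width: 17.4
grasp_force: 30.0
```

```bash
cat >> tilt.py <<'E'
i=np.argsort(P[:,0])[:40]; print("low s",np.percentile(P[:,0],[0.1,1]),"z there",np.median(P[i,2]))
dw=X-[526.2,240.5,0]; cx=dw[...,0]*np.cos(a)+dw[...,1]*np.sin(a); cy=-dw[...,0]*np.sin(a)+dw[...,1]*np.cos(a); Z=X[...,2]
for n,mm in [("red",((H<8)|(H>172))&(S>150)&(Z>41)&(Z<47)&(abs(cy)<12)),("yel",(H>20)&(H<34)&(S>150)&(Z>46)&(Z<53)&(abs(cy)<12))]:
    if mm.sum()>10: print(n,mm.sum(),"cx",np.percentile(cx[mm],[1,99]),"cy",np.percentile(cy[mm],[2,98]),"z",np.median(Z[mm]))
E
python3 tilt.py w9.png 35
```

```text
[[-16.   -8.    0.    8.   16.   24. ]
 [ 24.3  30.5  35.9  42.3  48.1  53.8]]
t 14.8167 ee [532.1 240.1  74.4] F [-1.4 -0.7 -0.1] n 1786 rms 3.3718792145316745
tilt 60.60262331935499 yaw 0.7524436374105972 y0 0.00935692659763719 z0 above tcp 28.103281604733873 blue range u [-16.4  34.6] (middle = low+~35)
low s [-18.7 -17.5] z there 20.395298303446694
red 607 cx [30.5 54.7] cy [-5.7  5.5] z 44.51570584976142
```

play_rows:
  dp:
    - [0,0,-25]
    - [0,0,-18]
    - [0,0,-10]
    - [0,0,-3]
    - [0,0,0]
    - [0,0,0]
    - [0,0,0]
  yaw: [0,0,0,0,0,0,0]

```text
t: 15.4
ee_pos: [531.6, 240.9, 19.6]
orientation: [-3.14, 0.084, -0.002]
ft_force: [-0.2, -0.8, -0.5]
width: 17.4
grasp_force: 30.0
```

```bash
python3 tilt.py w10.png 35; python3 -c "
from h import *
p=shot('scene'); X=p['pixels'][100:170,140:260]; cv2.imwrite('pics/s10.png',cv2.resize(p['pixels'][165:245,235:345,::-1],None,fx=6,fy=6,interpolation=2))"
```

```text
[[-16.   -8.    0.    8.   16.   24. ]
 [ 25.3  31.3  37.5  43.5  49.7  55.3]]
t 15.45 ee [531.8 240.9  19.7] F [-0.   0.2 -0.2] n 1989 rms 3.373907256634338
tilt 58.863536722704595 yaw 0.09681663757824693 y0 -0.6252881733459681 z0 above tcp 31.357576958883396 blue range u [-21.5  33. ] (middle = low+~35)
low s [-21.7 -20.4] z there 20.0307564813154
red 633 cx [40.8 54.9] cy [-5.7  5.8] z 44.5538186944724
yel 678 cx [-46.3 -28.5] cy [-5.8  5.2] z 49.75521579685564
```

View pics/s10.png

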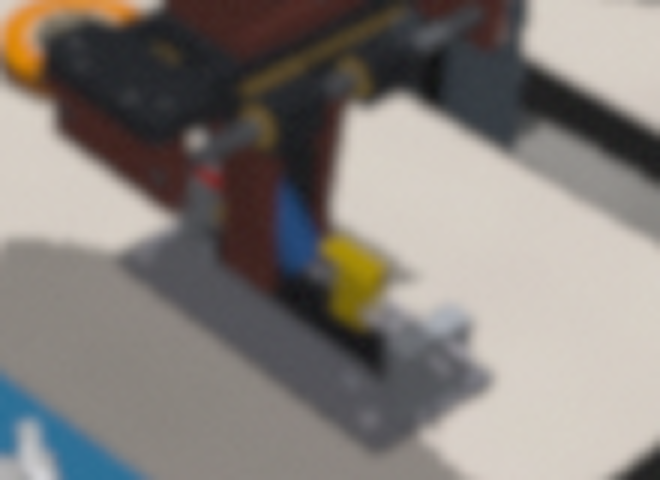

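play_rows:
  dp:
    - [-3,0.2,-1.5]
    - [-3,0.2,-1.5]
    - [-3,0.1,-1]
    - [-3,0.1,0]
    - [-3,0.2,0]
    - [0,0,0]
    - [0,0,0]
    - [0,0,0]
  yaw: [0,0,0,0,0,0,0,0]

```text
t: 16.17
ee_pos: [516.2, 241.6, 15.1]
orientation: [-3.14, 0.085, -0.0]
ft_force: [0.4, 1.6, 5.9]
width: 17.4
grasp_force: 30.0
```

```bash
python3 tilt.py w11.png 35
```

```text
[[-16.   -8.    0.    8.   16.   24. ]
 [ 25.6  31.4  37.6  43.3  49.   54.9]]
t 16.2167 ee [516.3 241.6  15.1] F [-0.1  0.2  6.4] n 1999 rms 3.3806892022179937
tilt 58.900988856212685 yaw -0.3943964669149219 y0 -0.6590792958036411 z0 above tcp 30.797614388622094 blue range u [-20.5  33.2] (middle = low+~35)
low s [-20.8 -19.5] z there 20.105140278067374
red 1330 cx [30.1 54.9] cy [-5.5  5.8] z 44.46876108841934
yel 315 cx [-47.7 -39.9] cy [-6.1  5.4] z 49.7027694523164
```

play_rows:
  dp:
    - [0,0,-1.5]
    - [0,0,-1.5]
    - [0,0,-1.5]
    - [0,0,-1.5]
    - [0,0,-1]
    - [0,0,0]
    - [0,0,0]
  yaw: [0,0,0,0,0,0,0]

```text
t: 16.8
ee_pos: [519.0, 241.9, 9.6]
orientation: [-3.139, 0.084, -0.008]
ft_force: [4.7, -2.4, 15.0]
width: 17.6
grasp_force: 30.0
```

```bash
python3 tilt.py w12.png 35
```

```text
[[-16.   -8.    0.    8.   16.   24. ]
 [ 29.4  35.6  40.6  45.   50.3  54.4]]
t 16.85 ee [518.9 241.9   9.6] F [ 5.6 -2.7 15.4] n 2250 rms 3.3515869608581337
tilt 57.218283928991944 yaw 0.3619993801754229 y0 -0.790865693728174 z0 above tcp 31.824092284475537 blue range u [-14.9  32. ] (middle = low+~35)
low s [-17.8 -15.6] z there 25.943734088714123
red 1251 cx [32.9 54.8] cy [-5.8  5.7] z 44.54295758173902
yel 623 cx [-46.8 -32.8] cy [-6.   5.5] z 49.74943319919865
```

play_rows:
  dp:
    - [-2,0.1,0]
    - [-2,0.1,0]
    - [0,0,0]
    - [0,0,0]
  yaw: [0,0,0,0]

```text
t: 17.18
ee_pos: [515.5, 242.4, 9.8]
orientation: [-3.138, 0.085, -0.01]
ft_force: [5.3, -2.6, 14.5]
width: 17.3
grasp_force: 30.0
```

play_rows:
  dp:
    - [0,0,0]
    - [0,0,0]
    - [0,0,0]
    - [0,0,0]
    - [0,0,0]
  yaw: [0,0,0,0,0]
  gripper: 0.71

```text
t: 17.6
ee_pos: [511.5, 241.3, 7.2]
orientation: [3.14, -0.085, -0.002]
ft_force: [0.7, -0.0, -0.5]
width: 25.8
grasp_force: 0.0
```

```bash
python3 tilt.py w13.png 25
```

```text
[[-16.   -8.    0.    8.   16.   24. ]
 [ 16.2  31.6  35.9  39.9  43.8  48. ]]
t 17.65 ee [511.6 241.4   7.2] F [-0.3 -0.  -0.3] n 1918 rms 3.3679299050657385
tilt 60.88758985480285 yaw -0.6140372488801304 y0 -0.21677061703529465 z0 above tcp 21.633253192767057 blue range u [-5.5 34.7] (middle = low+~35)
low s [-17.9  -8.9] z there 28.952731766838863
red 779 cx [42.  54.8] cy [-5.6  5.7] z 44.55969828324352
yel 404 cx [-46.4 -21.8] cy [-5.8  5.5] z 49.76164888767453
```

View pics/w13.png

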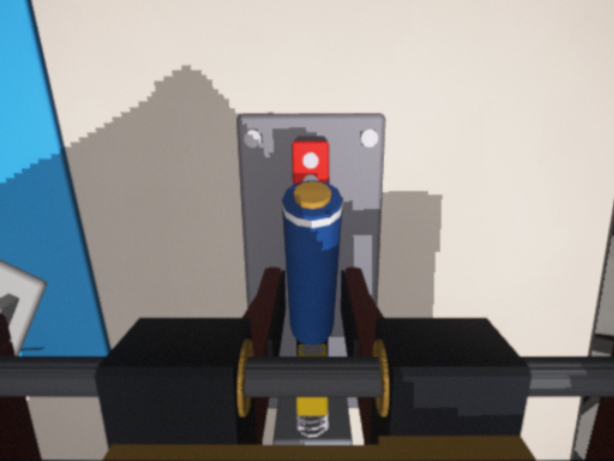

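play_rows:
  dp:
    - [0,0,8]
    - [4.6,-0.2,9.3]
    - [14,-0.6,9]
    - [14,-0.7,9]
    - [0,0,0]
    - [0,0,0]
    - [0,0,0]
    - [0,0,0]
  yaw: [0,0,0,0,0,0,0,0]
  gripper: 0.68

```text
t: 18.32
ee_pos: [543.6, 239.7, 42.5]
orientation: [3.14, -0.085, -0.002]
ft_force: [0.5, 0.8, 0.0]
width: 28.0
grasp_force: 0.0
```

```bash
python3 tilt.py w14.png 25
```

```text
[[-16.   -8.    0.    8.   16. ]
 [  9.2  12.8  17.   20.9  23.5]]
t 18.3667 ee [543.6 239.8  42.4] F [ 0.  -0.2 -0.2] n 1659 rms 0.32820310065905517
tilt 27.024647985848553 yaw -0.38437259638838955 y0 -0.63460345450858 z0 above tcp 5.378555364986003 blue range u [-29.8  20.7] (middle = low+~35)
low s [-29.9 -29.5] z there -0.4960052964281587
red 444 cx [40.5 55. ] cy [-5.6  5.4] z 44.51865008324289
yel 313 cx [-46.9 -35.4] cy [-6.1  5. ] z 49.76410738266077
```

play_rows:
  dp:
    - [0,-0.3,-2]
    - [0,0,0]
    - [0,0,0]
    - [0,0,0]
    - [0,0,0]
    - [0,0,0]
  yaw: [0,0,0,0,0,0]
  gripper: 1.0

```text
t: 18.87
ee_pos: [544.8, 239.7, 40.9]
orientation: [3.14, -0.085, -0.0]
ft_force: [-0.8, -0.6, -1.2]
width: 16.8
grasp_force: 30.0
```

```bash
python3 tilt.py w15.png 25
```

```text
[[-16.   -8.    0.    8.   16. ]
 [ 11.2  15.7  19.2  23.2  24.6]]
t 18.9167 ee [544.8 239.7  41. ] F [ 0.4 -0.5 -1.2] n 1730 rms 0.3156877626394234
tilt 27.04161552078479 yaw -0.28772394793212536 y0 -0.7614987340247639 z0 above tcp 7.711220789405219 blue range u [-29.6  20. ] (middle = low+~35)
low s [-29.9 -29.4] z there 1.9345397748184752
red 423 cx [41.  54.9] cy [-5.6  5.4] z 44.4990534835903
yel 394 cx [-46.6 -32.6] cy [-6.   5.1] z 49.84073899986575
```

play_rows:
  dp:
    - [-3,0.15,0.3]
    - [-3,0.15,0.2]
    - [-3,0.15,0]
    - [-3,0.15,0]
    - [-2,0.1,0]
    - [-2,0.1,0]
    - [0,0,0]
    - [0,0,0]
  yaw: [0,0,0,0,0,0,0,0]

```text
t: 19.58
ee_pos: [530.6, 240.7, 42.2]
orientation: [-3.14, 0.084, -0.006]
ft_force: [6.4, -2.1, -1.2]
width: 17.3
grasp_force: 30.0
```

```bash
python3 tilt.py w16.png 25
```

```text
[[-16.   -8.    0.    8.   16. ]
 [ 10.6  15.1  20.1  23.9  25.9]]
t 19.6333 ee [530.7 240.7  42.2] F [ 6.3 -2.3 -1.1] n 1705 rms 0.3500865732240526
tilt 27.953443991838437 yaw -0.1269960521223115 y0 -0.8156357476079293 z0 above tcp 7.738101747964314 blue range u [-30.   20.3] (middle = low+~35)
low s [-29.9 -29.3] z there 1.1333587467540909
red 882 cx [30.6 54.8] cy [-5.8  5.6] z 44.545435476776134
yel 124 cx [-52.6 -47.9] cy [-5.8  5.2] z 49.7714707938334
```

play_rows:
  dp:
    - [-3,0.15,0]
    - [-3,0.15,0]
    - [-2,0.1,0]
    - [0,0,0]
    - [0,0,0]
    - [0,0,0]
  yaw: [0,0,0,0,0,0]

```text
t: 20.13
ee_pos: [523.8, 241.2, 42.5]
orientation: [-3.139, 0.083, -0.01]
ft_force: [8.7, -3.6, -2.3]
width: 17.4
grasp_force: 30.0
```

```bash
python3 tilt.py w17.png 25
```

```text
[[-16.   -8.    0.    8.   16. ]
 [ 10.7  15.5  19.3  23.9  24.6]]
t 20.1833 ee [523.8 241.2  42.5] F [ 8.7 -3.1 -2.1] n 1695 rms 0.3169547611163616
tilt 28.347901878922574 yaw -0.017413196019967794 y0 -0.7890339091821057 z0 above tcp 7.713033625342826 blue range u [-30.   20.3] (middle = low+~35)
low s [-29.9 -29.3] z there 1.02089988603705
red 893 cx [30.1 54.7] cy [-5.6  5.6] z 44.52158338232451
yel 123 cx [-59.4 -54.8] cy [-6.3  5.4] z 49.82174709476632
```

play_rows:
  dp:
    - [0,0,-3]
    - [0.2,0,-2.5]
    - [0.2,0,-2.5]
    - [0.2,0,-2.5]
    - [0.2,0,-2.5]
    - [0,0,0]
    - [0,0,0]
  yaw: [0,0,0,0,0,0,0]

```text
t: 20.77
ee_pos: [525.2, 241.9, 30.3]
orientation: [-3.138, 0.084, -0.011]
ft_force: [8.3, -1.0, 6.1]
width: 16.9
grasp_force: 30.0
```

```bash
python3 tilt.py w18.png 15
```

```text
[[-16.   -8.    0.    8.   16. ]
 [ 14.8  16.9  19.3  21.9  24. ]]
t 20.8167 ee [525.2 241.9  30.3] F [ 8.3 -1.7  5.6] n 2453 rms 0.4216244430530972
tilt 16.339144462480434 yaw 0.22676672200291995 y0 -0.8419693135626133 z0 above tcp 8.933510112722166 blue range u [-28.8  24.1] (middle = low+~35)
low s [-30.  -28.4] z there 6.814191999221702
red 1032 cx [30.3 55. ] cy [-5.5  5.6] z 44.46878328594556
yel 424 cx [-56.3 -43.5] cy [-6.2  5.2] z 49.75749226390485
```

play_rows:
  dp:
    - [-1.5,0.1,0]
    - [-1.2,0.1,0]
    - [0,0,0]
    - [0,0,0]
    - [0,0,0]
  yaw: [0,0,0,0,0]

```text
t: 21.23
ee_pos: [523.7, 242.3, 30.8]
orientation: [-3.137, 0.084, -0.015]
ft_force: [10.8, -2.3, 5.6]
width: 17.4
grasp_force: 30.0
```

```bash
cat >> tilt.py <<'E'
br=ok&(H>10)&(H<24)&(S>90)&(abs(cy)<8)&(cx>5)&(cx<40)&(Z>25)
wh=ok&(S<50)&(V>130)&(abs(cy)<8)&(cx>5)&(cx<34)&(Z>30)
for n,mm in [("brass",br),("white",wh)]:
    if mm.sum()>5: print(n,mm.sum(),"cx",np.percentile(cx[mm],[2,50,98]),"z",np.percentile(Z[mm],[2,50,98]))
E
python3 tilt.py w19.png 15
```

```text
[[-16.   -8.    0.    8.   16. ]
 [ 14.7  17.2  19.3  22.1  24.4]]
t 21.2833 ee [523.7 242.3  30.8] F [11.2 -2.9  6.3] n 2432 rms 0.44842793070211906
tilt 16.888195945424023 yaw 0.4455904915512516 y0 -0.8418095895322467 z0 above tcp 8.96697231618958 blue range u [-28.9  24.1] (middle = low+~35)
low s [-29.8 -28.5] z there 6.915441436689928
red 1018 cx [30.6 54.8] cy [-5.6  5.7] z 44.53158707545474
yel 416 cx [-57.7 -45.2] cy [-5.9  5.5] z 49.79738684128472
brass 1248 cx [15.1 16.5 27.7] z [ 45.7 138.9 141.3]
white 117 cx [18.7 20.1 21.4] z [52.9 55.4 57. ]
```

View pics/w19.png

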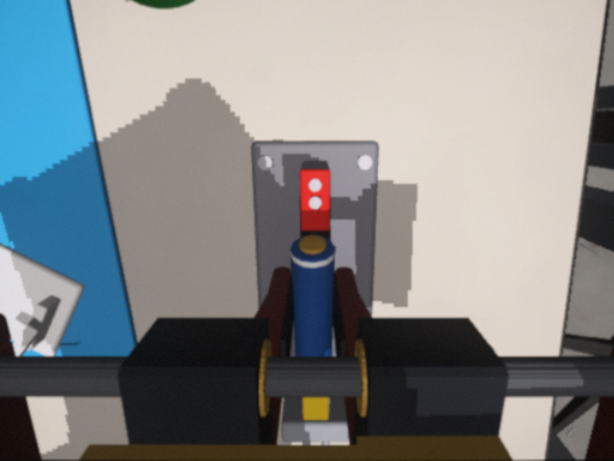

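play_rows:
  dp:
    - [0,0,-2.5]
    - [0,0,-2.5]
    - [-0.3,0,-2.5]
    - [-0.3,0,-2]
    - [0,0,0]
    - [0,0,0]
  yaw: [0,0,0,0,0,0]

```text
t: 21.78
ee_pos: [521.9, 242.0, 20.7]
orientation: [-3.138, 0.084, -0.011]
ft_force: [7.8, -2.1, 4.7]
width: 17.0
grasp_force: 30.0
```

```bash
python3 tilt.py w20.png 8
```

```text
[[-16.   -8.    0.    8.   16.   24. ]
 [ 20.   21.9  21.7  22.6  23.1  23.8]]
t 21.8333 ee [521.9 242.   20.7] F [ 8.1 -1.4  4.7] n 2923 rms 0.5274576724620184
tilt 4.812362169419201 yaw 0.46944383181003113 y0 -0.8580085715594951 z0 above tcp 11.250397182550369 blue range u [-23.8  26.5] (middle = low+~35)
low s [-25.1 -23.2] z there 14.473282987508583
red 1184 cx [30.4 54.7] cy [-5.5  5.6] z 44.54606929999382
yel 591 cx [-54.5 -39. ] cy [-5.8  5.3] z 49.73227518553364
brass 977 cx [13.6 14.7 17.4] z [119.3 129.2 131.2]
white 151 cx [24.6 25.8 27.3] z [39.7 42.7 44.4]
```

play_rows:
  dp:
    - [-1.5,0.1,0]
    - [-1.5,0.1,0]
    - [-1.2,0,0]
    - [0,0,0]
    - [0,0,0]
    - [0,0,0]
  yaw: [0,0,0,0,0,0]

```text
t: 22.33
ee_pos: [518.9, 242.3, 21.0]
orientation: [-3.137, 0.084, -0.015]
ft_force: [11.2, -3.4, 2.9]
width: 16.9
grasp_force: 30.0
```

```bash
python3 tilt.py w21.png 8
```

```text
[[-16.   -8.    0.    8.   16.   24. ]
 [ 19.8  22.9  21.8  22.1  23.1  23.6]]
t 22.3833 ee [518.9 242.3  21. ] F [11.  -4.1  4.7] n 2935 rms 0.6864226846586929
tilt 5.196798427381462 yaw 0.6044198068547201 y0 -0.8478916984765229 z0 above tcp 11.222048301407227 blue range u [-23.6  26.6] (middle = low+~35)
low s [-25.8 -23.2] z there 14.405708620774472
red 1198 cx [30.4 55. ] cy [-5.5  5.7] z 44.494672183638755
yel 594 cx [-57.3 -42.2] cy [-6.2  5.4] z 49.74055919861948
brass 1117 cx [10.4 11.5 27.7] z [ 37.4 129.3 131.5]
white 150 cx [21.4 22.8 24. ] z [40.2 43.4 45.1]
```

play_rows:
  dp:
    - [-0.3,0,-2]
    - [-0.3,0,-2]
    - [-0.3,0,-1.5]
    - [0,0,0]
    - [0,0,0]
  yaw: [0,0,0,0,0]

```text
t: 22.8
ee_pos: [517.5, 241.9, 16.3]
orientation: [-3.138, 0.083, -0.013]
ft_force: [7.5, -6.8, 16.0]
width: 17.4
grasp_force: 30.0
```

```bash
python3 tilt.py w22.png 2
```

```text
[[-16.   -8.    0.    8.   16.   24. ]
 [ 23.4  23.8  23.4  24.2  23.7  24.1]]
t 22.85 ee [517.5 241.8  16.3] F [ 7.3 -6.7 16.2] n 2991 rms 0.5776120508077182
tilt 0.34607362883660053 yaw 0.5478793044943804 y0 -0.8430194385427179 z0 above tcp 13.172728535075391 blue range u [-21.6  25.9] (middle = low+~35)
low s [-22.6 -20.6] z there 18.148086768420125
red 1318 cx [30.4 54.9] cy [-5.7  5.7] z 44.499033210024464
yel 692 cx [-56.6 -39.6] cy [-6.   5.3] z 49.74639664304817
brass 987 cx [ 9.2 10.2 26.9] z [ 35.5 124.9 126.9]
white 170 cx [22.9 24.3 25.7] z [35.2 37.8 39.5]
```

play_rows:
  dp:
    - [1.5,-0.1,0.4]
    - [1.5,-0.1,0]
    - [1.5,-0.1,0]
    - [1.5,0,0]
    - [1.5,0,0]
    - [0,0,0]
    - [0,0,0]
  yaw: [0,0,0,0,0,0,0]

```text
t: 23.43
ee_pos: [520.3, 241.4, 16.2]
orientation: [-3.14, 0.085, 0.001]
ft_force: [-6.4, -0.7, 24.5]
width: 17.4
grasp_force: 30.0
```

```bash
python3 tilt.py w23.png 2
```

```text
[[-16.   -8.    0.    8.   16.   24. ]
 [ 23.8  23.6  24.   23.7  23.3  23.4]]
t 23.4833 ee [520.3 241.4  16.2] F [-6.9 -1.5 24.1] n 2982 rms 0.5697564789064324
tilt -0.032940845337504174 yaw 0.21541148788995534 y0 -0.7724254037056489 z0 above tcp 13.201931319568189 blue range u [-21.3  25.8] (middle = low+~35)
low s [-22.8 -20.5] z there 18.508204946750254
red 1263 cx [30.9 54.8] cy [-5.6  5.7] z 44.52384949123359
yel 695 cx [-54.1 -36.7] cy [-6.2  5.5] z 49.77517656486705
brass 962 cx [12.9 13.9 16.4] z [114.4 124.6 126.6]
white 148 cx [25.8 27.  28. ] z [34.  37.6 39.3]
```

play_rows:
  dp:
    - [0,0,0.8]
    - [0,0,0.7]
    - [0,0,0.5]
    - [0,0,0]
    - [0,0,0]
  yaw: [0,0,0,0,0]

```text
t: 23.9
ee_pos: [522.2, 241.4, 16.5]
orientation: [-3.139, 0.085, -0.005]
ft_force: [4.1, -1.4, 1.4]
width: 17.3
grasp_force: 30.0
```

```bash
python3 tilt.py w24.png 2
```

```text
[[-16.   -8.    0.    8.   16.   24. ]
 [ 23.1  23.2  23.2  23.5  23.2  23.2]]
t 23.95 ee [522.2 241.4  16.5] F [ 4.  -1.7  2.2] n 2988 rms 0.5618384370740868
tilt 0.2476800188263747 yaw 0.36199150548500764 y0 -0.7717409670202939 z0 above tcp 13.09245069122971 blue range u [-21.6  25.9] (middle = low+~35)
low s [-23.  -20.8] z there 18.08505608122289
red 1229 cx [30.7 54.9] cy [-5.5  5.7] z 44.59626627632281
yel 679 cx [-51.6 -35.2] cy [-6.2  5.2] z 49.78243526576583
brass 966 cx [14.4 15.5 18.1] z [114.8 125.  126.9]
white 23 cx [27.6 28.2 29.9] z [34.2 37.3 39.6]
```

play_rows:
  dp:
    - [1,0,0]
    - [1,0,0]
    - [1,0,0]
    - [0,0,0]
    - [0,0,0]
  yaw: [0,0,0,0,0]

```text
t: 24.37
ee_pos: [523.7, 241.2, 16.3]
orientation: [-3.14, 0.085, 0.0]
ft_force: [0.2, -1.2, 7.6]
width: 17.8
grasp_force: 30.0
```

```bash
python3 tilt.py w25.png 2
```

```text
[[-16.   -8.    0.    8.   16.   24. ]
 [ 23.2  23.3  23.2  23.1  23.7  24. ]]
t 24.4167 ee [523.7 241.2  16.3] F [ 0.8 -0.6  7.3] n 2980 rms 0.5659925764905085
tilt -0.03968479663087151 yaw 0.25185446168181386 y0 -0.808833111402508 z0 above tcp 13.089388169703161 blue range u [-21.3  25.7] (middle = low+~35)
low s [-22.5 -20.5] z there 18.44615489443088
red 1237 cx [30.4 54.7] cy [-5.6  5.6] z 44.53255716711362
yel 682 cx [-50.5 -33.5] cy [-6.2  5.5] z 49.751897320527675
brass 998 cx [16.3 17.3 20. ] z [114.8 124.7 126.7]
white 16 cx [29.5 30.6 31.4] z [34.2 35.2 36.3]
```

play_rows:
  dp:
    - [0,0,0]
    - [0,0,0]
    - [0,0,0]
    - [0,0,15]
    - [0,0,30]
    - [0,0,30]
    - [0,0,0]
    - [0,0,0]
  yaw: [0,0,0,0,0,0,0,0]
  gripper: 0.6

```text
t: 25.08
ee_pos: [524.5, 241.4, 92.2]
orientation: [-3.139, 0.085, -0.004]
ft_force: [-0.5, 0.1, -0.2]
width: 35.1
grasp_force: 0.0
```

```bash
cat > fin.py <<'E'
from h import *
np.set_printoptions(precision=2,suppress=True)
p=shot("wrist"); X,H,S,V,ok,near=parts(p); save(p,"fin.png",1.2)
a=np.radians(-3); d=X-[526.2,240.5,0]; cx=d[...,0]*np.cos(a)+d[...,1]*np.sin(a); cy=-d[...,0]*np.sin(a)+d[...,1]*np.cos(a); Z=X[...,2]
m=ok&(H>102)&(H<125)&(S>110)&(abs(cx)<40)&(abs(cy)<10)&(Z>20)&(Z<50)
for b in range(-24,32,6):
    q=m&(abs(cx-b)<2)
    if q.sum()>10: print(b,"top",np.percentile(Z[q],97),"cy",np.median(cy[q]))
for n,mm in [("red",((H<8)|(H>172))&(S>150)&(Z>41)&(Z<47)&(abs(cy)<12)),("yel",(H>20)&(H<34)&(S>150)&(Z>46)&(Z<53)&(abs(cy)<12))]:
    if mm.sum()>10: print(n,mm.sum(),np.percentile(cx[mm],[1,99]),np.median(Z[mm]))
print(ctrl.get_obs()["ee_pos"],ctrl.get_obs()["t"])
E
python3 fin.py
```

```text
-24 top 39.294626712183316 cy -0.24995124533605095
-18 top 39.080606088389395 cy -0.2547962556068626
-12 top 39.35152140644888 cy -0.2591970647507226
-6 top 39.25898181198509 cy 0.45369627706941373
0 top 39.23864281994218 cy -0.2717542643216686
6 top 39.096555710245674 cy -0.27774676182451624
12 top 39.1520542800049 cy -0.2823542568488986
18 top 39.05337422459066 cy -0.2878127664296711
24 top 39.20313854608523 cy -0.2910485832728267
red 536 [30.59 54.43] 44.53410006345078
yel 521 [-50.28 -26.03] 49.75888896337531
[523.48 240.98  90.9 ] 25.1333
```

```bash
python3 -c "
from h import *
print(ticket.close_job())"
```

```text
the job is handed in; nothing more can be done
None
```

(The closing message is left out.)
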